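# Load a cylinder barrel into the leak-test stand

### The job

Load the cylinder barrel into the leak-test stand for its test: lift the sprung clamp bar out of its fork and swing it aside, lay the barrel in the two V rests with its thin nose towards the test head, and slide it along until the sprung test cup is pushed fully home, feeling for its delicate stop and going no harder (10 N spoils it). Then swing the bar back over and lower it into its fork so that it clamps the barrel; never let the bar snap down, and leave the jar, the small box and the tape roll where they are.

Things in the scene. Friction and masses are not known exactly. Their poses are not given: they have to be found in the camera images.
- stand: grey base plate (155 x 215 x 12 mm) of the test stand, fixed; origin on the bench midway between two steel V rests. z up, y along the V rests towards the test head, x towards the guide post. V rests: 20 mm long, at y = -45 and +45 mm, 50 mm wide, 47 mm tall; a barrel in them has its axis at x = 0, z = 50 mm. Between them (y -35 to 35 mm) is open finger room down to the plate
- fork (a point): middle of the fork's top, 74 mm above the bench, at stand x = -55, y = -45 mm: two round-topped cheeks with a 19 mm gap along the bar that the 14 mm wide bar drops into from above. Axes as the stand
- post (a point): top of the steel guide post (20 mm across) on which the clamp bar lifts and turns, 102 mm above the bench, at stand x = 60, y = -45 mm
- head_mark (a point): mark on the stand (stand x = 0, y = 70, z = 50 mm) where the face of the rubber test cup (26 mm disc facing the V rests) is when out, IF the test head is at mid setting. The head (block 44 mm wide, 74 mm tall, starting 19 mm behind the cup's face) may be set up to 11 mm either way along stand y; that setting is not given and must be felt or seen
- clamp_lift (a joint): height of the aluminium clamp bar on its post, m: 0 = all the way down (rubber pad under it 61 mm above the bench), 0.024 = top stop. A spring pulls it down, 7.5 N at 0 and 11 N at the top, plus 2.4 N of weight. On a seated barrel it reads 0.004. The bar is clear of the fork above 0.011; let go when up, it snaps down
- clamp_bar (a joint): turn of the clamp bar about the post, rad: 0 = across the V rests in line with the fork, grows anticlockwise seen from above (towards stand -y, away from the test head) to 1.75; 1.57 = aside, parallel to the V rests. Stays where put. Bar 14 mm wide, 12 mm thick, reaches 122 mm from the post axis, crosses the barrel at stand y = -45 mm
- knob (a point): middle of the upper part of the black upright round knob on the bar (16 mm across; black part 30 mm tall, on a 10 mm stem), 88 mm from the post axis. This point is 20 mm above the bar's top face, 13 mm below the knob's top; 96 mm above the bench when the bar is all the way down
- barrel_mid (a point): point on the barrel axis 69 mm from the nose face, 77 mm from the tail: aluminium, 30 mm across, 132 mm long, plus a steel nose 18 mm across, 14 mm long at one end, 0.17 to 0.26 kg. Its y axis runs along the barrel to the nose. Starts in a wooden cradle, axis 30 mm up; cradle rests 50 mm wide, 27 mm tall, 20 mm long, 45 mm either side of its middle; fingers reach down to 6 mm between them
- nose (a point): centre of the flat end face of the steel nose, 69 mm from barrel_mid along the barrel
- test_cup (a joint): how far the test cup is pushed into the test head, m: 0 = out, 0.006 = fully home. Its spring is weak (0.4 N out, 0.9 N home): a barrel lying in the V rests keeps it home by friction (sliding the barrel in the rests takes 2 to 9 N in all). At home it meets a delicate buffer that is felt as a sharp step: holds to 4 N, then gives 1 mm per 6 N and returns when let go; it is spoilt above 10 N
- jar_screws: white screw jar with red lid, 71 mm across, 76 mm tall, bystander; origin under its centre. Behind it a tall open carton (about 0.3 m) stands fixed at world x beyond 0.68 m, y -0.1 to 0.25 m: keep the arm and gripper clear of it by crossing the bench nearer the robot
- box_seals: small cardboard box 46 x 85 x 40 mm, bystander; origin under its centre
- tape_duct: roll of black tape 62 mm across, 19 mm high, bystander; origin under its centre
There are look-alikes about, which are no part of the job. What is shaped like the part that bears test_cup but pink is not meant.

How it is judged:
On the way, in this order (a step that is already met when the one before it is completed fails the run):
1. the clamp bar is swung well aside (at least 1.1 rad) (value of joint clamp_bar above 1.1 rad), for 0.2 s.
2. with the bar still aside, the barrel lies in the V rests, nose to the test cup, the cup fully home (5 mm or more of its 6) (value of joint clamp_bar above 0.8 rad and value of joint test_cup above 0.005 m and y of nose in the frame of stand above 0.05 m and z of barrel_mid in the frame of stand below 0.053 m and angle between the y axis of barrel_mid and the y axis of stand, either way round below 0.05 rad), for 0.2 s.
At the end, for the whole second after the job is handed in: The barrel lies in both V rests (axis within 2.5 mm of the grooves' line and height, within 0.04 rad), nose towards the test head, at rest, the test cup pushed in at least 4.7 mm of its 6; the clamp bar is down in its fork (within 0.035 rad) and rests on the barrel (lift between 2 and 6.5 mm) (value of joint test_cup above 0.0047 m and y of nose in the frame of stand above 0.05 m and z of barrel_mid in the frame of stand between 0.0475 and 0.0525 m and x of barrel_mid in the frame of stand between -0.0025 and 0.0025 m and angle between the y axis of barrel_mid and the y axis of stand, either way round below 0.04 rad and value of joint clamp_bar between -0.035 and 0.035 rad and value of joint clamp_lift between 0.002 and 0.0065 m and linear speed of barrel below 0.01 m/s); the robot touches nothing.
It fails at once if the barrel is rammed against the test cup (over 10 N) (contact force between barrel and test_cup above 10 N).
It fails at once if the clamp bar is let snap down (faster than 0.4 m/s) (velocity of joint clamp_lift below -0.4 m/s).
It fails at once if the jar, the box or the tape roll is moved (over 20 mm) (distance of any of jar_screws, box_seals, tape_duct from where it was at the start of the episode above 0.02 m).
It also fails if it takes over 72 s, if anything falls off the work surface, if the arm or the gripper's body presses on something with over 40 N, if the wrist force passes 120 N, or if a joint passes its speed limit or range.

### The arm

A 6-joint arm with a two-finger parallel gripper is mounted at the origin on a cart in front of the work surface, level with it; the furniture and walls round the work are solid. World frame = base frame: x ahead of the robot, y to its left, z up, the work surface at z = 0. Lengths are in m, angles in rad, forces in N, time in s.
With the tool pointing down it reaches from about 0.275 to 0.75 m from the base axis. Payload 10.2 kg.
Tool frame: the origin (TCP) lies between the finger pads; the fingertips stand 22 mm ahead of it and the grasp point (between the pads) lies 3 mm ahead of it; z points along the fingers, y is the line along which they close (so a half turn about z gives the same grasp; the last joint's range is limited). The gripper opens to 88 mm and grips with 3 to 60 N. Pads are 18 mm wide; open, the fingers measure 123 mm over their backs; the gripper's body (75 mm by 187 mm) begins 45 mm behind the grasp point.
Start: joints at [-1.37, 0.313, 1.498, -0, 1.331, -0.223], TCP at [0.216, -0.479, 0.261] pointing down, gripper open.
Joint ranges: [-2.94, 2.94], [-0.97, 2.17], [0.19, 2.56], [-1.23, 4.37], [0.02, 3.11], [-2.88, 2.88]. Speed limits (rad/s): [2.39, 2.39, 3.01, 3.14, 3.14, 3.14].

### API

Orientations are given as a rotation vector (axis times angle).
In Python, from rig import sensors, eyes, ticket gives the robot as it stands.
- The arm moves only by the shell command python3 -m handwheel 'ROWS'. ROWS is JSON, a list of rows, each a list of 3 entries, a list of its own where there are three numbers: the shift along the tool's x, y, z in mm, then the turn, a rotation vector about the tool's x, y, z in rad, then the closure in counts, from 0 (fully open) to 255 (shut). A call has exactly 5 rows; each row shifts and turns the commanded pose from where the row before left it, along the tool's axes as they then stand; what a row does not reach is not made up. A row lasts 1/12 s, in which the tool goes at most 41.7 mm and 7.16 degrees, less where a joint would pass 70% of its speed; a pose out of reach is approached as far as the arm can. A call is refused whole if a number of a shift passes 41.7 or a number of a turn 0.125, either way. A call with a gripper value outside its range is refused whole. The fingers move at their own pace and stop on an object; the grip force is fixed at half the most. Time passes only in rows, so rows that do not move let the fingers close, or fill a call up. It gives the time, the measured TCP pose, the force, the opening and the grip force at its end, in the units of the state.
- sensors.observe(): the state, without advancing time (a new reading comes with each control period).
- eyes.camera(name): name is "scene" or "top" or "wrist"; returns (picture, depth): 400x640x3 uint8, red, green, blue; 400x640 float32, m along the optical axis (not along the pixel's ray), 0 where there is no reading.
- eyes.get_calibration(name): a dict with "fx", "fy", "cx", "cy" (pixels), "k1" (the pictures are not rectified: a ray, as slopes to the right and down, at radius r is drawn at 1 + k1 r^2 times it, then the intrinsics apply), "R" (3x3) and "t" (3): a world point X has camera coordinates R X + t; the wrist camera has in their place "hand_eye" (4x4, takes a point from camera to tool coordinates, whose origin is the TCP and whose axes are the flange's). Camera axes: x right, y down, z forward; pixel columns grow to the right and rows downward; lengths in m; the calibration is good to about 2 mm. A picture is of the moment at which its call begins: read the wrist's pose just before it. get_calibration takes no time and is no camera call.
- ticket.close_job(): hands the job in; it is judged then, once.
The state is a dict: "clock": time; "joint_pos": joint angles; "qvel": joint speeds; "effort": joint torques, N m; "position": TCP position; "tcp_rot": TCP orientation; "force": force on the tool from outside, world axes, zero at the start; "ft_torque": the same for the moment, N m; "width": finger opening in m; "gripper_force": force on a finger pad.
Only numpy, scipy, OpenCV 4.12 (cv2) and the standard library are available. Lean on these libraries where they do the work, as an engineer would, in place of code of your own. Each camera call takes 0.05 s, during which the arm holds its last target. There are 200 camera calls.

## Working session

There is one attempt and no reset: what is moved stays moved. The work goes in short steps, Python scripts to look and compute and a shell command to move; the robot and the scene stay as the last step left them, time stands still between calls to the robot, and variables do not carry over. Pictures are saved under pics/ and viewed, at most 10 in all, crops included, and the job is handed in when it is done.

```bash
mkdir -p pics; ls; python3 - <<'E'
from rig import sensors, eyes
import cv2, numpy as np
s=sensors.observe(); print(s)
for n in ("scene","top"):
    p,d=eyes.camera(n); cv2.imwrite(f"pics/{n}0.png",p[:,:,::-1]); np.savez(f"pics/{n}0.npz",p=p,d=d)
    c=eyes.get_calibration(n); print(n,c, (d>0).mean())
print(eyes.get_calibration("wrist"))
E
```

```text
pics
{'clock': 0.0, 'joint_pos': array([-1.37037283e+00,  3.13444272e-01,  1.49840202e+00, -1.25684306e-05,
        1.33096137e+00, -2.23388472e-01]), 'qvel': array([ 1.06860613e-03,  5.89062827e-05, -7.15030624e-04,  5.58280152e-04,
        2.75982529e-04, -1.44855259e-03]), 'effort': array([ 2.07042132e-05, -4.02216303e+01, -2.52269214e+01,  6.94289524e-02,
        3.53213784e-02, -1.06717132e-04]), 'position': array([ 0.21585104, -0.47835486,  0.26017717]), 'tcp_rot': array([-3.07013206e+00, -6.60500210e-01, -2.73985996e-06]), 'force': array([-0.74299955, -0.20772591,  0.4542197 ]), 'ft_torque': array([0.00111834, 0.06070773, 0.02201108]), 'gripper_force': 0.0, 'width': 0.08806183650719054}
scene {'fx': 384.5634628309316, 'fy': 384.5634628309316, 'cx': 323.8878112187575, 'cy': 195.50086929098302, 'k1': 0.011942651524576096, 'R': array([[-0.90595564, -0.42290016, -0.01999594],
       [-0.29720813,  0.66890843, -0.68134341],
       [ 0.3015157 , -0.61132395, -0.73169072]]), 't': array([0.44729055, 0.23908287, 0.76376801])} 0.99566796875
top {'fx': 410.1002663068032, 'fy': 410.1002663068032, 'cx': 320.68779928989903, 'cy': 199.4130527653029, 'k1': -0.05155147735469315, 'R': array([[-0.05777598, -0.99831535,  0.00532925],
       [-0.97558297,  0.05532574, -0.21254866],
       [ 0.21189575, -0.01747933, -0.97713595]]), 't': array([-0.01930619,  0.52096286,  1.16730042])} 0.99625
{'fx': 321.1436158920054, 'fy': 321.1436158920054, 'cx': 324.97547049989794, 'cy': 199.23884453208646, 'k1': -0.015893181473931615, 'hand_eye': array([[ 8.06907434e-04, -9.53017513e-01, -3.02914129e-01,
         7.93786843e-02],
       [ 9.99997116e-01,  8.38315566e-05,  2.40006027e-03,
        -5.43560376e-05],
       [-2.26190570e-03, -3.02915192e-01,  9.53014832e-01,
        -1.24415422e-01],
       [ 0.00000000e+00,  0.00000000e+00,  0.00000000e+00,
         1.00000000e+00]])}
```

View pics/scene0.png

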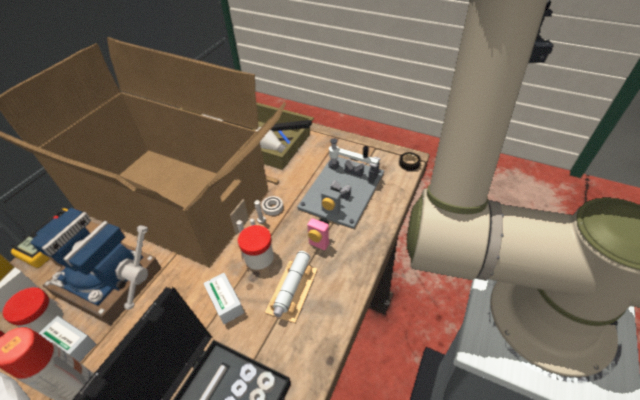

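View pics/top0.png

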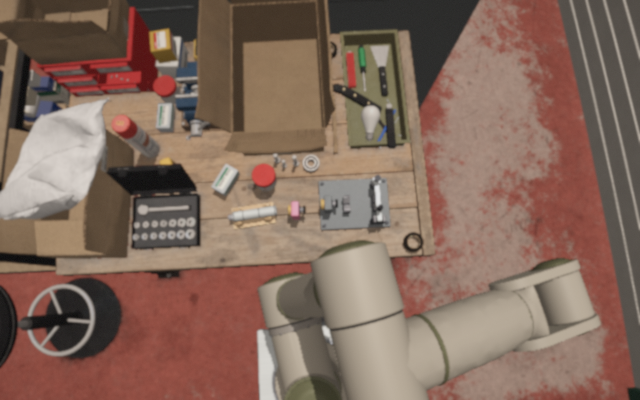

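```bash
cat > h.py <<'E'
import numpy as np, cv2
from rig import sensors, eyes
from scipy.spatial.transform import Rotation as Ro
def undist(c,uv):
    d=(np.atleast_2d(uv).astype(float)-[c['cx'],c['cy']])/[c['fx'],c['fy']]
    u=d.copy()
    for _ in range(10): u=d/(1+c['k1']*(u**2).sum(1,keepdims=True))
    return np.c_[u,np.ones(len(u))]
def pose(c,s=None):
    "returns Rwc, origin"
    if 'hand_eye' in c:
        R=Ro.from_rotvec(s['tcp_rot']).as_matrix(); H=c['hand_eye']
        return R@H[:3,:3], R@H[:3,3]+s['position']
    return c['R'].T, -c['R'].T@c['t']
def pts(c,uv,depth,s=None):
    r=undist(c,uv); R,o=pose(c,s); return (r*np.reshape(depth,(-1,1)))@R.T+o
def plane(c,uv,z,s=None):
    r=undist(c,uv); R,o=pose(c,s); w=r@R.T; return o+w*((z-o[2])/w[:,2:])
def cloud(c,d,s=None):
    v,u=np.mgrid[:d.shape[0],:d.shape[1]]
    return pts(c,np.c_[u.ravel(),v.ravel()],d.ravel(),s).reshape(d.shape+(3,))
E
python3 - <<'E'
from h import *
f=np.load("pics/top0.npz"); p,d=f['p'],f['d']
c=eyes.get_calibration("top"); W=cloud(c,d)
for n,uv in dict(jar=(263,175),box=(225,180),tape=(406,242),pink=(297,210),barL=(235,216),barR=(272,212),knob=(377,181),plateTL=(322,185),plateBL=(322,225),plateBR=(388,225),headL=(323,205),v2=(345,205),bar=(379,205),bench=(290,190),carton=(320,152)).items():
    print(n,W[uv[1],uv[0]].round(3))
a=cv2.resize(p[140:265,190:430],None,fx=3.3,fy=3.3,interpolation=cv2.INTER_CUBIC)
f=np.load("pics/scene0.npz"); b=cv2.resize(f['p'][130:330,190:440],None,fx=2.2,fy=2.2,interpolation=cv2.INTER_CUBIC)
cv2.imwrite("pics/a.png",a[:,:,::-1]);cv2.imwrite("pics/b.png",b[:,:,::-1])
E
```

```text
jar [0.599 0.118 0.075]
box [0.599 0.239 0.043]
tape [ 0.381 -0.299  0.022]
pink [0.487 0.022 0.076]
barL [0.486 0.21  0.041]
barR [0.492 0.099 0.04 ]
knob [ 0.558 -0.217  0.089]
plateTL [ 0.574 -0.057  0.013]
plateBL [ 0.448 -0.049  0.017]
plateBR [ 0.437 -0.251  0.013]
headL [ 0.5   -0.055  0.066]
v2 [ 0.502 -0.122  0.034]
bar [ 0.482 -0.213  0.109]
bench [0.566 0.044 0.004]
carton [ 0.688 -0.057 -0.004]
```

View pics/a.png

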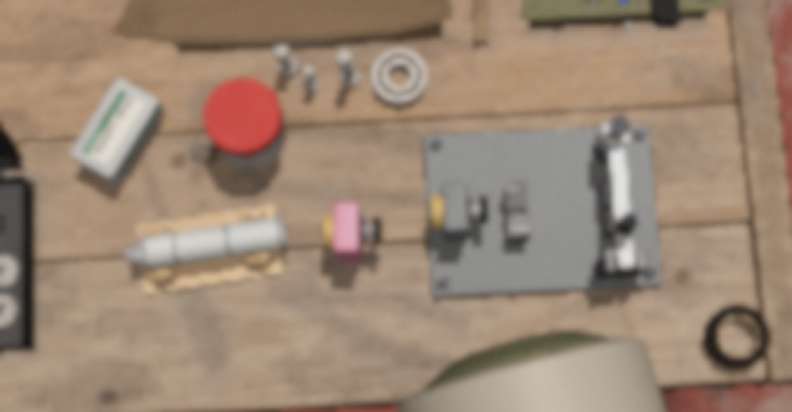

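View pics/b.png

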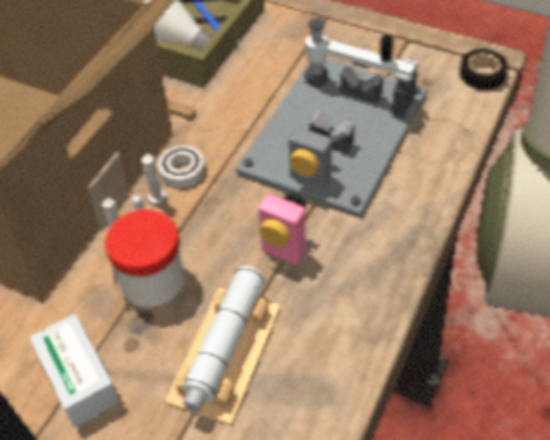

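```bash
python3 - <<'E'
from h import *
for n in ("top","scene"):
    f=np.load(f"pics/{n}0.npz"); p,d=f['p'],f['d']; c=eyes.get_calibration(n); W=cloud(c,d)
    x,y,z=np.moveaxis(W,2,0); hsv=cv2.cvtColor(p,cv2.COLOR_RGB2HSV)
    roi=(abs(x-.505)<.1)&(abs(y+.15)<.13)
    m=roi&(hsv[...,1]<70)&(z>-.01)&(z<.03)
    m=cv2.morphologyEx(m.astype(np.uint8),cv2.MORPH_OPEN,np.ones((3,3)))
    k=cv2.connectedComponentsWithStats(m); l=1+np.argmax(k[2][1:,4]); m=k[1]==l
    uv=np.argwhere(m)[:,::-1]; q=plane(c,uv,.012)
    print(n,"plate z",np.median(z[m]).round(4),"rect",cv2.minAreaRect(q[:,:2].astype(np.float32)*1000))
    m=(abs(x-.49)<.06)&(y>.06)&(y<.26)&(z>.03)&(z<.06)
    q=W[m][:,:2]; mu=q.mean(0); u,s,vt=np.linalg.svd(q-mu); t=(q-mu)@vt[0]
    print("barrel",mu.round(4),vt[0].round(3),np.percentile(t,[1,99]).round(3),"zmax",np.percentile(z[m],95))
    m=roi&(y>-.08)&(z>.05)&(z<.09); print("head",[np.percentile(a[m],[2,50,98]).round(4) for a in (x,y,z)])
    m=roi&(y<-.17)&(z>.099)&(z<.12); print("knob/post",m.sum(),W[m][:60:4].round(3).tolist())
    red=(hsv[...,1]>180)&((hsv[...,0]<8)|(hsv[...,0]>172))&(abs(x-.6)<.06)&(abs(y-.12)<.06)&(z>.06)
    if red.sum(): print("jar",cv2.minEnclosingCircle(plane(c,np.argwhere(red)[:,::-1],.076)[:,:2].astype(np.float32)))
E
```

```text
top plate z 0.0109 rect ((499.602783203125, -148.72711181640625), (192.0666961669922, 257.3226013183594), 0.07234010100364685)
barrel [0.491  0.1575] [ 0.106 -0.994] [-0.074  0.069] zmax 0.04767953318171218
head [array([0.4842, 0.504 , 0.5269]), array([-0.0783, -0.0646, -0.0485]), array([0.0543, 0.0729, 0.0772])]
knob/post 57 [[0.572, -0.213, 0.105], [0.569, -0.215, 0.105], [0.566, -0.206, 0.106], [0.567, -0.219, 0.1], [0.564, -0.21, 0.102], [0.563, -0.221, 0.104], [0.561, -0.215, 0.101], [0.557, -0.212, 0.102], [0.483, -0.211, 0.106], [0.482, -0.222, 0.107], [0.479, -0.218, 0.109], [0.476, -0.212, 0.112], [0.473, -0.209, 0.112], [0.472, -0.22, 0.111], [0.47, -0.218, 0.11]]
scene plate z 0.0121 rect ((509.4542541503906, -147.2719268798828), (228.25399780273438, 160.18971252441406), 89.44223022460938)
barrel [0.4903 0.1645] [-0.099  0.995] [-0.074  0.069] zmax 0.04599761180530526
head [array([0.4852, 0.5037, 0.5265]), array([-0.076 , -0.0576, -0.0457]), array([0.0513, 0.0685, 0.0763])]
knob/post 68 [[0.572, -0.222, 0.102], [0.573, -0.218, 0.102], [0.564, -0.223, 0.101], [0.568, -0.214, 0.103], [0.56, -0.221, 0.1], [0.565, -0.212, 0.102], [0.571, -0.208, 0.1], [0.561, -0.21, 0.102], [0.559, -0.206, 0.102], [0.48, -0.218, 0.109], [0.481, -0.214, 0.109], [0.471, -0.217, 0.109], [0.474, -0.211, 0.11], [0.481, -0.208, 0.107], [0.471, -0.21, 0.109]]
jar ((0.5969425439834595, 0.12397278845310211), 0.037493035197257996)
```

```bash
python3 -m handwheel '[[[34.7,-13.4,0],[0,0,0],0],[[34.7,-13.4,0],[0,0,0],0],[[34.7,-13.4,0],[0,0,0],0],[[34.7,-13.4,0],[0,0,0],0],[[34.7,-13.4,0],[0,0,0],0]]'
python3 -m handwheel '[[[34.7,-13.4,0],[0,0,0],0],[[34.7,-13.4,0],[0,0,0],0],[[34.7,-13.4,0],[0,0,0],0],[[34.7,-13.4,0],[0,0,0],0],[[34.7,-13.4,0],[0,0,0],0]]'
python3 -m handwheel '[[[0,0,0],[0,0,0.106],0],[[0,0,0],[0,0,0.106],0],[[0,0,0],[0,0,0.106],0],[[0,0,0],[0,0,0.106],0],[[0,0,0],[0,0,0],0]]'
cat > look.py <<'E'
import sys; from h import *
s=sensors.observe(); p,d=eyes.camera("wrist"); n=sys.argv[1]
np.savez(f"pics/{n}.npz",p=p,d=d,pos=s['position'],rot=s['tcp_rot']); cv2.imwrite(f"pics/{n}.png",p[:,:,::-1])
R=Ro.from_rotvec(s['tcp_rot']).as_matrix()
print(s['clock'],s['position'].round(4),"psi",np.arctan2(R[1,0],R[0,0]).round(4),"z",R[:,2].round(3),s['joint_pos'].round(2),s['force'].round(2),s['width'])
E
python3 look.py w1
```

```text
clock: 0.52
position: [0.3473, -0.3446, 0.2605]
tcp_rot: [-3.071, -0.66, 0.0]
force: [0.7, -0.1, 0.6]
width: 0.0879
gripper_force: 0.0
clock: 0.93
position: [0.478, -0.2121, 0.2606]
tcp_rot: [-3.071, -0.661, 0.0]
force: [0.7, -1.3, -1.1]
width: 0.0882
gripper_force: 0.0
clock: 1.35
position: [0.477, -0.2136, 0.2604]
tcp_rot: [-3.141, 0.006, 0.001]
force: [0.2, -0.8, -0.1]
width: 0.0882
gripper_force: 0.0
1.35 [ 0.477  -0.2136  0.2604] psi -0.0037 z [-0.001  0.    -1.   ] [-0.65  0.31  1.5  -0.    1.33  0.93] [ 0.23 -0.76 -0.09] 0.08816429791857529
```

View pics/w1.png

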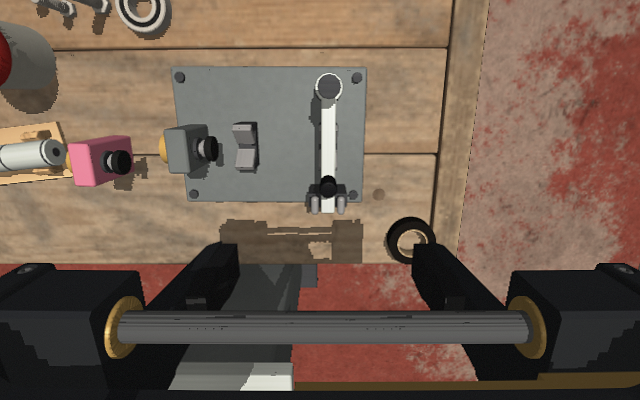

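```bash
cat > ld.py <<'E'
from h import *
def load(n):
    f=np.load(f"pics/{n}.npz"); return f['p'],f['d'],eyes.get_calibration("wrist"),dict(position=f['pos'],tcp_rot=f['rot'])
E
python3 - <<'E'
from ld import *
p,d,c,s=load("w1"); W=cloud(c,d,s); x,y,z=np.moveaxis(W,2,0)
roi=(abs(x-.505)<.1)&(abs(y+.15)<.13); roi[230:]=False
print("depth post,knob,plate:",W[86,328],W[186,328],W[180,260])
m=roi&(abs(z-.012)<.004)&(cv2.cvtColor(p,cv2.COLOR_RGB2HSV)[...,1]<60)
print("plate",cv2.minAreaRect(W[m][:,:2].astype(np.float32)*1000))
def circ(m,zz,nm):
    q=plane(c,np.argwhere(m)[:,::-1],zz,s)[:,:2].astype(np.float32)*1000
    print(nm,len(q),cv2.minEnclosingCircle(q),q.mean(0))
for zz,xr,nm in ((.102,(.54,.6),"post"),(.109,(.44,.5),"knob")):
    m=roi&(abs(z-zz)<.004)&(y<-.18)&(x>xr[0])&(x<xr[1]); circ(m,zz,nm)
m=roi&(y>-.12)&(z>.071)&(z<.078)
print("headtop",cv2.minAreaRect(plane(c,np.argwhere(m)[:,::-1],.074,s)[:,:2].astype(np.float32)*1000))
m=roi&(y>-.14)&(y<-.10)&(z>.03)&(z<.06); print("V2 x",np.percentile(x[m],[2,98]),"y",np.percentile(y[m],[2,98]))
for v in (145,149,153): print([W[v,u].round(3).tolist() for u in range(194,224,3)])
m=(y>.08)&(z>.03)&(z<.06)&(abs(x-.49)<.05); print("bar",W[m].mean(0) if m.any() else 0)
E
```

```text
depth post,knob,plate: [ 0.56549585 -0.21655179  0.10163499] [ 0.48161006 -0.21644542  0.11058937] [ 0.46292646 -0.13663086  0.01391732]
plate ((512.172607421875, -151.8887481689453), (214.2930145263672, 154.7436065673828), 89.4997787475586)
post 462 ((565.3659057617188, -216.85353088378906), 9.859203338623047) [ 565.4321  -216.84889]
knob 244 ((477.8873596191406, -216.03720092773438), 8.041801452636719) [ 477.9489  -215.98718]
headtop ((506.9778747558594, -70.14257049560547), (22.434804916381836, 42.88786315917969), 89.72947692871094)
V2 x [0.48212582 0.53058444] y [-0.13743736 -0.11806675]
[[0.511, -0.082, 0.061], [0.511, -0.084, 0.057], [0.511, -0.088, 0.059], [0.511, -0.09, 0.057], [0.511, -0.095, 0.062], [0.511, -0.098, 0.062], [0.511, -0.099, 0.058], [0.51, -0.099, 0.049], [0.508, -0.099, 0.04], [0.504, -0.094, 0.012]]
[[0.507, -0.082, 0.061], [0.507, -0.084, 0.059], [0.507, -0.086, 0.057], [0.507, -0.09, 0.059], [0.507, -0.094, 0.062], [0.508, -0.098, 0.063], [0.507, -0.099, 0.058], [0.506, -0.099, 0.051], [0.504, -0.099, 0.041], [0.5, -0.093, 0.013]]
[[0.503, -0.081, 0.061], [0.503, -0.084, 0.06], [0.502, -0.085, 0.056], [0.503, -0.089, 0.058], [0.503, -0.094, 0.062], [0.503, -0.097, 0.063], [0.503, -0.099, 0.059], [0.501, -0.099, 0.051], [0.5, -0.099, 0.042], [0.495, -0.093, 0.012]]
bar [0.49833754 0.11061349 0.04026107]
```

```bash
python3 -m handwheel '[[[0.9,2.4,35],[0,0,0.005],60],[[0,0,35],[0,0,0],120],[[0,0,35],[0,0,0],120],[[0,0,35],[0,0,0],120],[[0,0,17.4],[0,0,0],120]]'
python3 -m handwheel '[[[0,0,0],[0,0,0],255],[[0,0,0],[0,0,0],255],[[0,0,0],[0,0,0],255],[[0,0,0],[0,0,0],255],[[0,0,0],[0,0,0],255]]'
```

```text
clock: 1.82
position: [0.4765, -0.2152, 0.0995]
tcp_rot: [-3.138, 0.002, 0.007]
force: [0.4, 0.6, -0.7]
width: 0.0568
gripper_force: 0.0
clock: 2.23
position: [0.4785, -0.2165, 0.1047]
tcp_rot: [3.14, -0.007, 0.003]
force: [-1.1, 0.2, 0.4]
width: 0.0236
gripper_force: 0.0
```

```bash
python3 -m handwheel '[[[0,0,0],[0,0,0],255],[[0,0,0],[0,0,0],255],[[0,0,0],[0,0,0],255],[[0,0,0],[0,0,0],255],[[0,0,0],[0,0,0],255]]'
python3 -m handwheel '[[[0,0,-4],[0,0,0],255],[[0,0,-4],[0,0,0],255],[[0,0,-4],[0,0,0],255],[[0,0,-4],[0,0,0],255],[[0,0,-2],[0,0,0],255]]'
python3 -m handwheel '[[[0,0,0],[0,0,0],255],[[0,0,0],[0,0,0],255],[[0,0,0],[0,0,0],255],[[0,0,0],[0,0,0],255],[[0,0,0],[0,0,0],255]]'
```

```text
clock: 2.65
position: [0.4781, -0.2163, 0.1039]
tcp_rot: [3.141, -0.008, 0.001]
force: [-1.9, -0.6, 6.0]
width: 0.015
gripper_force: 30.0
clock: 3.07
position: [0.4784, -0.2158, 0.1206]
tcp_rot: [-3.141, 0.009, -0.001]
force: [7.8, -0.7, -11.8]
width: 0.0149
gripper_force: 30.0
clock: 3.48
position: [0.4783, -0.2158, 0.1203]
tcp_rot: [-3.141, 0.009, -0.001]
force: [7.5, -1.1, -12.2]
width: 0.0151
gripper_force: 30.0
```

```bash
python3 -m handwheel '[[[0.1,4.4,0],[0,0,-0.05],255],[[0.44,8.79,0],[0,0,-0.1],255],[[0.44,8.79,0],[0,0,-0.1],255],[[0.44,8.79,0],[0,0,-0.1],255],[[0.44,8.79,0],[0,0,-0.1],255]]'
python3 -m handwheel '[[[0.44,8.79,0],[0,0,-0.1],255],[[0.44,8.79,0],[0,0,-0.1],255],[[0.44,8.79,0],[0,0,-0.1],255],[[0.44,8.79,0],[0,0,-0.1],255],[[0.44,8.79,0],[0,0,-0.1],255]]'
```

```text
clock: 3.9
position: [0.4866, -0.2538, 0.1198]
tcp_rot: [-3.06, -0.699, -0.0]
force: [7.3, 2.8, -11.9]
width: 0.0151
gripper_force: 30.0
clock: 4.32
position: [0.5141, -0.2866, 0.1191]
tcp_rot: [-2.789, -1.434, 0.001]
force: [2.9, 5.1, -12.1]
width: 0.0149
gripper_force: 30.0
```

```bash
python3 -m handwheel '[[[0.44,8.79,0],[0,0,-0.1],255],[[0.44,8.79,0],[0,0,-0.1],255],[[0.44,8.79,0],[0,0,-0.1],255],[[0.44,8.79,0],[0,0,-0.1],255],[[0.44,8.79,0],[0,0,-0.1],255]]'
python3 -m handwheel '[[[0.44,8.79,0],[0,0,-0.1],255],[[0,0,0],[0,0,0],255],[[0,0,0],[0,0,0],255],[[0,0,0],[0,0,0],255],[[0,0,0],[0,0,0],255]]'
```

```text
clock: 4.73
position: [0.5542, -0.3023, 0.1185]
tcp_rot: [-2.346, -2.078, -0.0]
force: [-0.5, 5.0, -11.5]
width: 0.0148
gripper_force: 30.0
clock: 5.15
position: [0.5627, -0.303, 0.1196]
tcp_rot: [-2.25, -2.185, -0.001]
force: [0.3, 6.1, -12.8]
width: 0.0154
gripper_force: 30.0
```

```bash
python3 -m handwheel '[[[0,0,3],[0,0,0],255],[[0,0,4],[0,0,0],255],[[0,0,4],[0,0,0],255],[[0,0,4],[0,0,0],255],[[0,0,1.5],[0,0,0],255]]'
python3 -m handwheel '[[[0,0,0.5],[0,0,0],255],[[0,0,0],[0,0,0],255],[[0,0,0],[0,0,0],255],[[0,0,0],[0,0,0],255],[[0,0,0],[0,0,0],255]]'
```

```text
clock: 5.57
position: [0.5629, -0.3036, 0.104]
tcp_rot: [-2.251, -2.187, -0.0]
force: [-1.2, 6.3, -1.4]
width: 0.0152
gripper_force: 30.0
clock: 5.98
position: [0.5631, -0.3035, 0.1042]
tcp_rot: [-2.251, -2.187, -0.001]
force: [-0.6, 8.5, -4.9]
width: 0.015
gripper_force: 30.0
```

```bash
python3 -m handwheel '[[[0,0,0.4],[0,0,0],150],[[0,0,0],[0,0,0],80],[[0,0,0],[0,0,0],0],[[0,0,0],[0,0,0],0],[[0,0,0],[0,0,0],0]]'
python3 -m handwheel '[[[0,0,-30],[0,0,0],0],[[0,0,-40],[0,0,0],0],[[0,-10,-40],[0,0,0],0],[[20,-25,-30],[0,0,0],0],[[36,-25,0],[0,0,0],0]]'
python3 -m handwheel '[[[40,-10,0],[0,0,0],0],[[40,-5,0],[0,0,0],0],[[40,-5,0],[0,0,0],0],[[40,-5,0],[0,0,0],0],[[40,0,0],[0,0,0],0]]'
python3 -m handwheel '[[[40,0,0],[0,0,0],0],[[40,0,0],[0,0,0],0],[[40,0,0],[0,0,0],0],[[40,0,0],[0,0,0],0],[[34,0,0],[0,0,-0.12],0]]'
python3 -m handwheel '[[[0,0,0],[0,0,0],0],[[0,0,0],[0,0,0],0],[[0,0,0],[0,0,0],0],[[0,0,0],[0,0,0],0],[[0,0,0],[0,0,0],0]]'
python3 look.py w2; python3 - <<'E'
from ld import *
p,d,c,s=load("w2"); W=cloud(c,d,s); x,y,z=np.moveaxis(W,2,0)
m=(abs(x-.49)<.06)&(y>.06)&(y<.26)&(z>.036)&(z<.06)
m=cv2.morphologyEx(m.astype(np.uint8),cv2.MORPH_OPEN,np.ones((3,3)))>0
q=W[m]; print(cv2.minAreaRect(q[:,:2].astype(np.float32)*1000), m.sum(),"top z",np.percentile(z[m],98))
m2=(abs(x-.49)<.08)&(y>.05)&(y<.28)&(z>.022)&(z<.06); r=q[:,:2].astype(np.float32)
a=cv2.fitLine(r,cv2.DIST_HUBER,0,.01,.01).ravel(); dr=a[:2]*np.sign(a[1]); mu=a[2:]
t=(W[m2][:,:2]-mu)@dr; n=(W[m2][:,:2]-mu)@[dr[1],-dr[0]]; k=abs(n)<.006
print("dir",dr,"angle",np.arctan2(dr[1],dr[0]),"mu",mu,"t range",np.percentile(t[k],[.5,99.5]))
for tt in np.arange(-.08,.085,.01):
    j=(abs(t-tt)<.002)&(abs(n)<.003); print(round(tt,2),j.sum(),np.median(W[m2][j][:,2]).round(4) if j.any() else '',end='; ')
E
```

```text
clock: 6.4
position: [0.5638, -0.305, 0.1044]
tcp_rot: [2.25, 2.191, -0.0]
force: [0.3, 0.3, -0.0]
width: 0.0467
gripper_force: 0.0
clock: 6.82
position: [0.5082, -0.2525, 0.2481]
tcp_rot: [2.245, 2.181, 0.001]
force: [0.4, -0.1, -0.2]
width: 0.0795
gripper_force: 0.0
clock: 7.23
position: [0.487, -0.0477, 0.2429]
tcp_rot: [2.251, 2.19, 0.001]
force: [0.7, 0.6, 0.0]
width: 0.0882
gripper_force: 0.0
clock: 7.65
position: [0.4926, 0.147, 0.2429]
tcp_rot: [2.115, 2.322, 0.001]
force: [1.4, -0.2, 1.0]
width: 0.088
gripper_force: 0.0
clock: 8.07
position: [0.4931, 0.1435, 0.2425]
tcp_rot: [2.117, 2.321, 0.0]
force: [0.4, 1.1, -0.4]
width: 0.088
gripper_force: 0.0
8.0667 [0.4931 0.1435 0.2425] psi 1.6623 z [ 0. -0. -1.] [ 0.05  0.3   1.56 -0.    1.28 -0.04] [ 0.41  1.07 -0.36] 0.08799170176910893
((492.5545654296875, 160.0230712890625), (27.154443740844727, 146.24147033691406), 5.985808372497559) 3511 top z 0.04628887212921595
dir [-0.1055476   0.99441427] angle 1.6765409 mu [0.49274296 0.16079935] t range [-0.07259994  0.07196796]
-0.08 0 ; -0.07 18 0.0457; -0.06 15 0.0452; -0.05 17 0.0452; -0.04 20 0.0454; -0.03 19 0.0459; -0.02 24 0.0454; -0.01 20 0.0452; -0.0 24 0.0453; 0.01 24 0.0451; 0.02 23 0.0455; 0.03 25 0.0452; 0.04 23 0.0451; 0.05 26 0.045; 0.06 24 0.0388; 0.07 23 0.0389; 0.08 0 ;
```

View pics/w2.png

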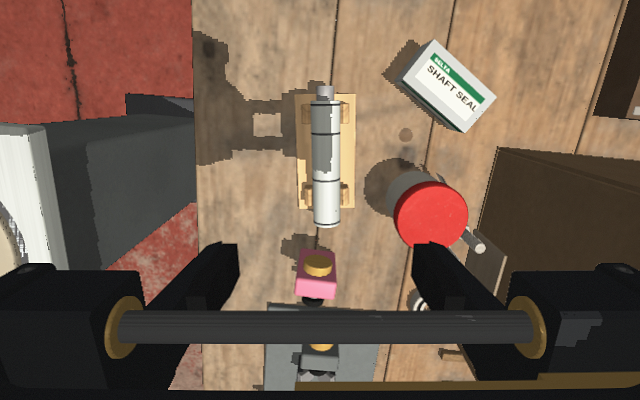

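```bash
python3 -m handwheel '[[[15,0.5,38],[0,0,-0.014],0],[[13.9,0.5,40],[0,0,0],0],[[0,0,40],[0,0,0],0],[[0,0,30],[0,0,0],0],[[0,0,22],[0,0,0],0]]'
python3 -m handwheel '[[[0,0,15],[0,0,0],0],[[0,0,10],[0,0,0],0],[[0,0,6.5],[0,0,0],100],[[0,0,0],[0,0,0],255],[[0,0,0],[0,0,0],255]]'
python3 -m handwheel '[[[0,0,0],[0,0,0],255],[[0,0,0],[0,0,0],255],[[0,0,0],[0,0,0],255],[[0,0,0],[0,0,0],255],[[0,0,0],[0,0,0],255]]'
```

```text
clock: 8.53
position: [0.49, 0.1726, 0.0704]
tcp_rot: [-2.098, -2.335, 0.004]
force: [0.8, -0.1, -0.1]
width: 0.0883
gripper_force: 0.0
clock: 8.95
position: [0.4914, 0.1731, 0.0422]
tcp_rot: [2.098, 2.337, 0.001]
force: [-0.0, -1.2, 0.5]
width: 0.07
gripper_force: 0.0
clock: 9.37
position: [0.4911, 0.1733, 0.0418]
tcp_rot: [2.098, 2.338, 0.001]
force: [-0.1, 0.0, -0.3]
width: 0.0373
gripper_force: 0.0
```

```bash
python3 -m handwheel '[[[0,0,0],[0,0,0],255],[[0,0,0],[0,0,0],255],[[0,0,0],[0,0,0],255],[[0,0,0],[0,0,0],255],[[0,0,0],[0,0,0],255]]'
python3 -m handwheel '[[[0,0,-10],[0,0,0],255],[[0,0,-25],[0,0,0],255],[[0,0,-35],[0,0,0],255],[[0,0,-30],[0,0,0],255],[[0,0,-20],[0,0,0],255]]'
python3 -m handwheel '[[[0,0,0],[0,0,0],255],[[0,0,0],[0,0,0],255],[[0,0,0],[0,0,0],255],[[0,0,0],[0,0,0],255],[[0,0,0],[0,0,0],255]]'
python3 look.py w3; python3 - <<'E'
from ld import *
p,d,c,s=load("w3"); W=cloud(c,d,s)
# barrel in tool frame
R=Ro.from_rotvec(s['tcp_rot']).as_matrix(); T=(W-s['position'])@R; x,y,z=np.moveaxis(T,2,0)
print(T[60:200:12,324].round(4).tolist())
m=(abs(y)<.02)&(abs(x)<.1)&(z>-.02)&(z<.03)&(d>0); m[235:]=False
q=T[m]; print(m.sum(),np.percentile(q,[1,50,99],axis=0).round(4)); 
a=cv2.fitLine(q[:,:2].astype(np.float32),cv2.DIST_HUBER,0,.01,.01).ravel(); print(a)
for xx in np.arange(-.09,.09,.01):
    j=(abs(x-xx)<.002)&m&(abs(y)<.003); print(round(xx,2),j.sum(),np.median(z[j]).round(4) if j.any() else '',end='; ')
E
```

```text
clock: 9.78
position: [0.4909, 0.1733, 0.0417]
tcp_rot: [-2.098, -2.338, 0.0]
force: [-1.7, 0.7, 3.2]
width: 0.0296
gripper_force: 30.0
clock: 10.2
position: [0.4915, 0.1733, 0.1648]
tcp_rot: [2.097, 2.337, 0.004]
force: [1.0, -0.5, -1.9]
width: 0.0294
gripper_force: 30.0
clock: 10.62
position: [0.4905, 0.1731, 0.1602]
tcp_rot: [-2.097, -2.337, 0.003]
force: [1.1, 0.9, -2.3]
width: 0.0296
gripper_force: 30.0
10.6167 [0.4905 0.1731 0.1602] psi 1.6787 z [-0.003 -0.    -1.   ] [0.11 0.41 1.65 0.   1.09 0.01] [ 1.05  0.87 -2.26] 0.029609991455606166
[[0.1076, 0.0001, 0.1608], [0.0983, 0.0001, 0.1591], [0.0889, 0.0001, 0.1595], [0.0794, 0.0001, 0.1592], [0.0696, 0.0001, 0.1595], [0.0595, 0.0001, 0.161], [0.05, 0.0001, 0.1538], [0.0602, 0.0005, 0.0085], [0.0565, 0.0006, 0.0012], [0.0516, 0.0006, 0.0016], [0.0466, 0.0005, 0.0019], [0.0432, 0.0006, -0.0039]]
5484 [[ 0.0233 -0.0134 -0.0047]
 [ 0.042   0.0009  0.0009]
 [ 0.0602  0.015   0.0152]]
[9.9997002e-01 7.7400552e-03 4.1607246e-02 8.2604977e-04]
-0.09 0 ; -0.08 0 ; -0.07 0 ; -0.06 0 ; -0.05 0 ; -0.04 0 ; -0.03 0 ; -0.02 0 ; -0.01 0 ; -0.0 0 ; 0.01 0 ; 0.02 0 ; 0.03 131 -0.0037; 0.04 141 -0.0039; 0.05 145 0.0022; 0.06 164 0.0034; 0.07 0 ; 0.08 0 ;
```

View pics/w3.png

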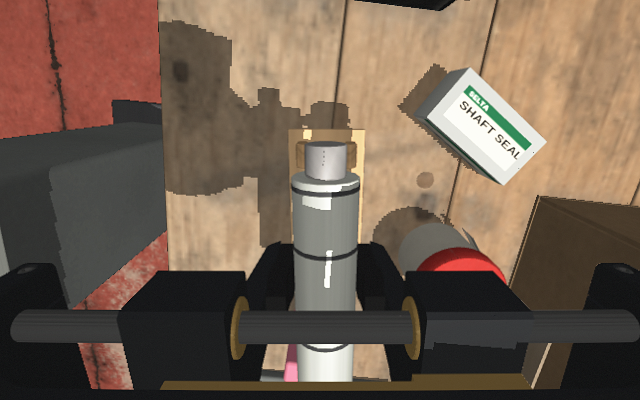

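```bash
python3 -m handwheel '[[[0,0,0],[0,0,0.113],255],[[-20,1.5,0],[0,0,0],255],[[-36,1.5,0],[0,0,0],255],[[-36,1.5,0],[0,0,0],255],[[-36,1.5,0],[0,0,0],255]]'
python3 -m handwheel '[[[-36,1.5,0],[0,0,0],255],[[-36,1.5,0],[0,0,0],255],[[-36,1.5,0],[0,0,0],255],[[-36,1.5,0],[0,0,0],255],[[-36,1.5,0],[0,0,0],255]]'
python3 -m handwheel '[[[-20,1.5,0],[0,0,0],255],[[-10.3,1.5,0],[0,0,0],255],[[0,0,20],[0,0,0],255],[[0,0,10],[0,0,0],255],[[0,0,0],[0,0,0],255]]'
python3 look.py w4; python3 - <<'E'
from ld import *
p,d,c,s=load("w4"); W=cloud(c,d,s); x,y,z=np.moveaxis(W,2,0)
R=Ro.from_rotvec(s['tcp_rot']).as_matrix(); T=(W-s['position'])@R
tx,ty,tz=np.moveaxis(T,2,0); m=(abs(ty)<.008)&(tz>-.01)&(tz<.02)&(tx>.02)&(tx<.1)&(d>0); m[235:]=False
print("nose tool x",np.percentile(tx[m],[90,99,100]).round(4))
m=(z>.071)&(z<.078)&(abs(x-.507)<.03)&(y>-.1)&(y<-.03)
if m.any(): print("headtop",cv2.minAreaRect(plane(c,np.argwhere(m)[:,::-1],.074,s)[:,:2].astype(np.float32)*1000))
m=(z>.04)&(z<.066)&(abs(x-.507)<.012)&(y>-.115)&(y<-.06); print("cup",m.sum(),np.percentile(y[m],[1,5,50]).round(4) if m.any() else '')
E
```

```text
clock: 11.08
position: [0.496, 0.044, 0.161]
tcp_rot: [-2.225, -2.217, 0.001]
force: [0.2, -0.5, -2.5]
width: 0.0289
gripper_force: 30.0
clock: 11.5
position: [0.5025, -0.1366, 0.161]
tcp_rot: [-2.226, -2.215, 0.0]
force: [1.1, 0.3, -2.0]
width: 0.029
gripper_force: 30.0
clock: 11.92
position: [0.5047, -0.1637, 0.129]
tcp_rot: [-2.223, -2.213, 0.002]
force: [-0.5, 0.2, -2.9]
width: 0.0291
gripper_force: 30.0
11.9167 [ 0.5047 -0.1637  0.129 ] psi 1.5664 z [-0.005  0.003 -1.   ] [-0.53  0.47  1.64  0.    1.04 -0.53] [-0.51  0.25 -2.87] 0.029091507272385304
nose tool x [0.0583 0.0604 0.0606]
headtop ((506.69842529296875, -68.65924072265625), (21.28061866760254, 42.960514068603516), 89.75833892822266)
cup 1148 [-0.0982 -0.0976 -0.0893]
```

```bash
python3 -m handwheel '[[[-1,0.6,15],[0,0,0],255],[[0,0,18],[0,0,0],255],[[0,0,14],[0,0,0],255],[[0,0,8],[0,0,0],255],[[0,0,4],[0,0,0],255]]'
python3 -m handwheel '[[[0,0,2],[0,0,0],255],[[0,0,1],[0,0,0],255],[[0,0,0],[0,0,0],255],[[0,0,0],[0,0,0],255],[[0,0,0],[0,0,0],255]]'
```

```text
clock: 12.38
position: [0.5064, -0.1655, 0.0722]
tcp_rot: [-2.226, -2.216, 0.0]
force: [0.1, -0.4, -2.7]
width: 0.029
gripper_force: 30.0
clock: 12.8
position: [0.5066, -0.1663, 0.0701]
tcp_rot: [2.226, 2.215, 0.0]
force: [-0.5, 0.5, -1.8]
width: 0.0293
gripper_force: 30.0
```

```bash
python3 -m handwheel '[[[0,-0.6,3],[0,0,0],255],[[0,0,2],[0,0,0],255],[[0,0,1],[0,0,0],255],[[0,0,0],[0,0,0],255],[[0,0,0],[0,0,0],255]]'
python3 -m handwheel '[[[0,0,0.8],[0,0,0],255],[[0,0,0.7],[0,0,0],255],[[0,0,0],[0,0,0],255],[[0,0,0],[0,0,0],255],[[0,0,0],[0,0,0],255]]'
```

```text
clock: 13.22
position: [0.5058, -0.1661, 0.0635]
tcp_rot: [-2.227, -2.216, 0.0]
force: [-0.0, -0.2, -2.6]
width: 0.0292
gripper_force: 30.0
clock: 13.63
position: [0.5058, -0.1662, 0.0625]
tcp_rot: [2.227, 2.216, 0.0]
force: [-3.3, 1.6, 5.2]
width: 0.0291
gripper_force: 30.0
```

```bash
python3 -m handwheel '[[[0,-0.5,0],[0,0,0],255],[[0,-0.3,0],[0,0,0],255],[[0,0,0],[0,0,0],255],[[0,0,0],[0,0,0],255],[[0,0,0],[0,0,0],255]]'
python3 -m handwheel '[[[0,0,0.5],[0,0,0],255],[[0,0,0],[0,0,0],255],[[0,0,0],[0,0,0],255],[[0,0,0],[0,0,0],255],[[0,0,0],[0,0,0],255]]'
python3 -c "
from h import *
s=sensors.observe();print(s['force'],s['ft_torque'],s['position'])"
```

```text
clock: 14.05
position: [0.5049, -0.1661, 0.0619]
tcp_rot: [-2.227, -2.216, 0.0]
force: [-0.6, 1.0, -1.8]
width: 0.0293
gripper_force: 30.0
clock: 14.47
position: [0.505, -0.1661, 0.0617]
tcp_rot: [-2.227, -2.216, 0.0]
force: [-2.4, 0.6, 2.6]
width: 0.0294
gripper_force: 30.0
[-2.35787417  0.59536568  2.55922888] [ 0.10144057  0.23584901 -0.10995988] [ 0.50496752 -0.16611366  0.06167812]
```

```bash
python3 -m handwheel '[[[0,-0.4,0],[0,0,0],255],[[0,0,0.3],[0,0,0],255],[[0,0,0],[0,0,0],255],[[0,0,0],[0,0,0],255],[[0,0,0],[0,0,0],255]]'
python3 -m handwheel '[[[0.5,0,0],[0,0,0],255],[[0.5,0,0],[0,0,0],255],[[0,0,0],[0,0,0],255],[[0,0,0],[0,0,0],255],[[0,0,0],[0,0,0],255]]'
python3 -m handwheel '[[[0.5,0,0],[0,0,0],255],[[0.5,0,0],[0,0,0],255],[[0,0,0],[0,0,0],255],[[0,0,0],[0,0,0],255],[[0,0,0],[0,0,0],255]]'
```

```text
clock: 14.88
position: [0.5049, -0.1661, 0.0616]
tcp_rot: [2.226, 2.215, 0.001]
force: [-0.6, 2.7, 5.3]
width: 0.0292
gripper_force: 30.0
clock: 15.3
position: [0.5049, -0.1659, 0.0616]
tcp_rot: [2.226, 2.215, -0.0]
force: [0.1, -5.2, 6.3]
width: 0.0297
gripper_force: 30.0
clock: 15.72
position: [0.505, -0.1649, 0.0616]
tcp_rot: [2.226, 2.214, -0.0]
force: [-0.8, -4.8, 3.7]
width: 0.0294
gripper_force: 30.0
```

```bash
python3 -m handwheel '[[[0.5,0,-0.5],[0,0,0],255],[[1,0,0],[0,0,0],255],[[1,0,0],[0,0,0],255],[[1,0,0],[0,0,0],255],[[0,0,0],[0,0,0],255]]'
python3 -m handwheel '[[[0.7,0,0],[0,0,0],255],[[0.7,0,0],[0,0,0],255],[[0.6,0,0],[0,0,0],255],[[0,0,0],[0,0,0],255],[[0,0,0],[0,0,0],255]]'
```

```text
clock: 16.13
position: [0.5049, -0.1604, 0.0618]
tcp_rot: [2.226, 2.216, 0.001]
force: [3.7, -1.4, 0.5]
width: 0.0294
gripper_force: 30.0
clock: 16.55
position: [0.5048, -0.1586, 0.0618]
tcp_rot: [2.227, 2.216, 0.0]
force: [4.6, -1.8, 2.1]
width: 0.0295
gripper_force: 30.0
```

```bash
python3 -m handwheel '[[[0.4,0.4,0],[0,0,0],255],[[0.4,0,0],[0,0,0],255],[[0,0,0],[0,0,0],255],[[0,0,0],[0,0,0],255],[[0,0,0],[0,0,0],255]]'
python3 -m handwheel '[[[0.4,0,0],[0,0,0],255],[[0.4,0,0],[0,0,0],255],[[0,0,0],[0,0,0],255],[[0,0,0],[0,0,0],255],[[0,0,0],[0,0,0],255]]'
python3 look.py w5; python3 - <<'E'
from ld import *
p,d,c,s=load("w5"); cv2.imwrite("pics/w5c.png",cv2.resize(p[60:240,220:420,::-1],None,fx=3,fy=3))
W=cloud(c,d,s); print(W[100:240:8,325].round(4).tolist())
E
```

```text
clock: 16.97
position: [0.5049, -0.1579, 0.0618]
tcp_rot: [-2.227, -2.216, 0.0]
force: [1.4, -3.5, 1.5]
width: 0.0293
gripper_force: 30.0
clock: 17.38
position: [0.505, -0.157, 0.0617]
tcp_rot: [-2.227, -2.216, 0.0]
force: [2.2, -2.9, 1.3]
width: 0.0291
gripper_force: 30.0
17.3833 [ 0.505  -0.157   0.0617] psi 1.5658 z [-0.  0. -1.] [-0.52  0.57  1.7   0.    0.88 -0.52] [ 2.22 -2.94  1.31] 0.02913391216431061
[[0.5063, -0.0792, 0.0721], [0.5063, -0.0821, 0.0623], [0.5063, -0.0854, 0.0561], [0.5062, -0.0882, 0.0597], [0.5062, -0.0908, 0.0635], [0.5062, -0.0938, 0.0631], [0.5062, -0.0974, 0.0596], [0.5062, -0.1004, 0.0609], [0.5062, -0.1038, 0.0596], [0.5062, -0.1071, 0.0595], [0.5062, -0.1102, 0.0604], [0.5061, -0.1122, 0.0652], [0.5061, -0.1153, 0.0657], [0.5061, -0.1187, 0.0656], [0.5061, -0.1224, 0.0645], [0.5061, -0.1255, 0.0655], [0.5061, -0.1292, 0.065], [0.5061, -0.1327, 0.0652]]
```

View pics/w5c.png

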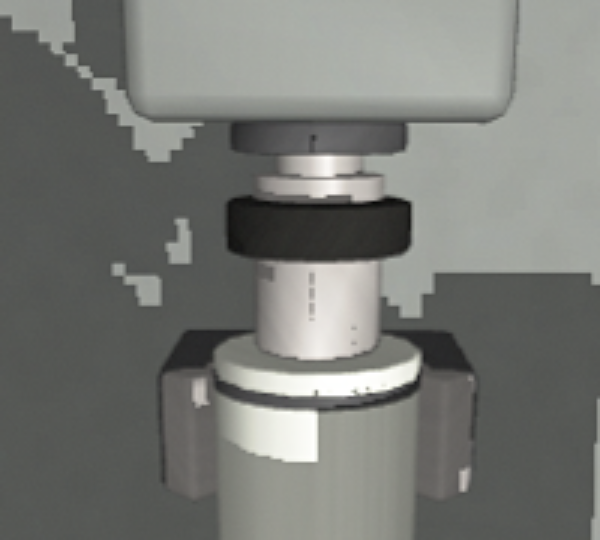

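```bash
for i in 1; do python3 -m handwheel '[[[0.4,0,0],[0,0,0],255],[[0.4,0,0],[0,0,0],255],[[0,0,0],[0,0,0],255],[[0,0,0],[0,0,0],255],[[0,0,0],[0,0,0],255]]'; done
python3 -m handwheel '[[[0.4,0,0],[0,0,0],255],[[0,0,0],[0,0,0],255],[[0,0,0],[0,0,0],255],[[0,0,0],[0,0,0],255],[[0,0,0],[0,0,0],255]]'
python3 -m handwheel '[[[0.4,0,0],[0,0,0],255],[[0,0,0],[0,0,0],255],[[0,0,0],[0,0,0],255],[[0,0,0],[0,0,0],255],[[0,0,0],[0,0,0],255]]'
```

```text
clock: 17.85
position: [0.505, -0.1561, 0.0617]
tcp_rot: [-2.227, -2.216, 0.0]
force: [1.8, -2.4, 1.7]
width: 0.0288
gripper_force: 30.0
clock: 18.27
position: [0.505, -0.1558, 0.0617]
tcp_rot: [-2.227, -2.216, 0.0]
force: [0.3, -2.8, 0.3]
width: 0.0293
gripper_force: 30.0
clock: 18.68
position: [0.505, -0.1554, 0.0617]
tcp_rot: [-2.227, -2.216, 0.0]
force: [1.0, -2.4, 0.4]
width: 0.0292
gripper_force: 30.0
```

```bash
python3 -m handwheel '[[[0.4,0,0],[0,0,0],255],[[0,0,0],[0,0,0],255],[[0,0,0],[0,0,0],255],[[0,0,0],[0,0,0],255],[[0,0,0],[0,0,0],255]]'
python3 -m handwheel '[[[0.4,0,0],[0,0,0],255],[[0,0,0],[0,0,0],255],[[0,0,0],[0,0,0],255],[[0,0,0],[0,0,0],255],[[0,0,0],[0,0,0],255]]'
```

```text
clock: 19.1
position: [0.505, -0.155, 0.0617]
tcp_rot: [-2.227, -2.216, 0.0]
force: [1.5, -1.9, 0.8]
width: 0.029
gripper_force: 30.0
clock: 19.52
position: [0.505, -0.1546, 0.0617]
tcp_rot: [-2.227, -2.216, 0.0]
force: [0.6, -2.2, 0.4]
width: 0.0294
gripper_force: 30.0
```

```bash
python3 -m handwheel '[[[0.4,0,0],[0,0,0],255],[[0,0,0],[0,0,0],255],[[0,0,0],[0,0,0],255],[[0,0,0],[0,0,0],255],[[0,0,0],[0,0,0],255]]'; python3 -c "
from h import *
print(sensors.observe()['force'])"
```

```text
clock: 19.93
position: [0.505, -0.1542, 0.0617]
tcp_rot: [-2.227, -2.216, -0.0]
force: [0.5, -2.2, -0.4]
width: 0.0295
gripper_force: 30.0
[ 0.54218131 -2.18270944 -0.35058484]
```

```bash
python3 -m handwheel '[[[0.4,0,0],[0,0,0],255],[[0,0,0],[0,0,0],255],[[0,0,0],[0,0,0],255],[[0,0,0],[0,0,0],255],[[0,0,0],[0,0,0],255]]'
```

```text
clock: 20.35
position: [0.505, -0.1538, 0.0617]
tcp_rot: [-2.227, -2.216, 0.0]
force: [0.2, -2.1, -0.4]
width: 0.0292
gripper_force: 30.0
```

```bash
python3 -m handwheel '[[[0.4,0,0],[0,0,0],255],[[0,0,0],[0,0,0],255],[[0,0,0],[0,0,0],255],[[0,0,0],[0,0,0],255],[[0,0,0],[0,0,0],255]]'
```

```text
clock: 20.77
position: [0.505, -0.1534, 0.0617]
tcp_rot: [-2.227, -2.216, -0.0]
force: [0.0, -2.2, -0.5]
width: 0.0287
gripper_force: 30.0
```

```bash
python3 -m handwheel '[[[0.3,0,0],[0,0,0],255],[[0,0,0],[0,0,0],255],[[0,0,0],[0,0,0],255],[[0,0,0],[0,0,0],255],[[0,0,0],[0,0,0],255]]'
```

```text
clock: 21.18
position: [0.505, -0.1531, 0.0617]
tcp_rot: [-2.227, -2.216, 0.0]
force: [0.6, -1.9, -1.1]
width: 0.0292
gripper_force: 30.0
```

```bash
python3 -m handwheel '[[[0.3,0,0],[0,0,0],255],[[0,0,0],[0,0,0],255],[[0,0,0],[0,0,0],255],[[0,0,0],[0,0,0],255],[[0,0,0],[0,0,0],255]]'
```

```text
clock: 21.6
position: [0.505, -0.1528, 0.0617]
tcp_rot: [-2.227, -2.216, 0.0]
force: [1.2, -1.6, -1.5]
width: 0.0295
gripper_force: 30.0
```

```bash
python3 -m handwheel '[[[0.3,0,0],[0,0,0],255],[[0,0,0],[0,0,0],255],[[0,0,0],[0,0,0],255],[[0,0,0],[0,0,0],255],[[0,0,0],[0,0,0],255]]'; python3 look.py w6; python3 - <<'E'
from ld import *
p,d,c,s=load("w6"); cv2.imwrite("pics/w6c.png",cv2.resize(p[60:240,220:420,::-1],None,fx=3,fy=3))
E
```

```text
clock: 22.02
position: [0.505, -0.1526, 0.0617]
tcp_rot: [-2.227, -2.216, 0.0]
force: [-0.7, -3.1, -1.2]
width: 0.029
gripper_force: 30.0
22.0167 [ 0.505  -0.1526  0.0617] psi 1.5659 z [-0. -0. -1.] [-0.52  0.56  1.7  -0.    0.88 -0.51] [-0.72 -3.1  -1.19] 0.02904270307296005
```

View pics/w6c.png

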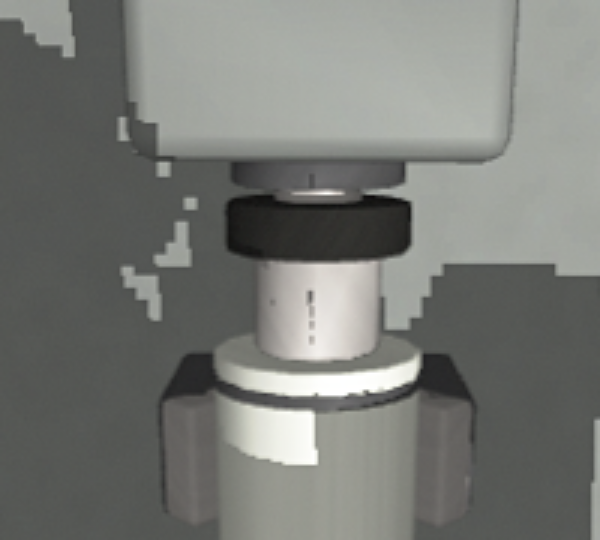

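```bash
python3 -m handwheel '[[[0.3,0,0],[0,0,0],255],[[0,0,0],[0,0,0],255],[[0,0,0],[0,0,0],255],[[0,0,0],[0,0,0],255],[[0,0,0],[0,0,0],255]]'
```

```text
clock: 22.48
position: [0.505, -0.1524, 0.0618]
tcp_rot: [2.227, 2.216, -0.0]
force: [-1.0, -5.1, -1.8]
width: 0.029
gripper_force: 30.0
```

```bash
python3 -m handwheel '[[[0.2,0,0],[0,0,0],255],[[0,0,0],[0,0,0],255],[[0,0,0],[0,0,0],255],[[0,0,0],[0,0,0],255],[[0,0,0],[0,0,0],255]]'
```

```text
clock: 22.9
position: [0.505, -0.1522, 0.0617]
tcp_rot: [2.227, 2.216, -0.0]
force: [-1.1, -5.1, -1.3]
width: 0.0293
gripper_force: 30.0
```

```bash
python3 -m handwheel '[[[0,0,0.3],[0,0,0],255],[[0,0,0.2],[0,0,0],255],[[0,0,0],[0,0,0],255],[[0,0,0],[0,0,0],255],[[0,0,0],[0,0,0],255]]'
python3 -m handwheel '[[[0,0,0],[0,0,0],180],[[0,0,0],[0,0,0],160],[[0,0,0],[0,0,0],120],[[0,0,0],[0,0,0],80],[[0,0,0],[0,0,0],60]]'
python3 look.py w7; python3 - <<'E'
from ld import *
for n in ("w6","w7"):
    p,d,c,s=load(n); W=cloud(c,d,s); x,y,z=np.moveaxis(W,2,0)
    m=(z>.06)&(z<.07)&(y>-.14)&(y<-.105)&(abs(x-.506)<.02); a=cv2.fitLine(W[m][:,:2].astype(np.float32),2,0,.01,.01).ravel(); print(n,a,np.percentile(z[m],95))
    g=cv2.cvtColor(p,cv2.COLOR_RGB2GRAY)[60:240,325].astype(int); print(g[40:95].tolist())
    m=(abs(x-.506)<.006)&(y>-.13)&(y<-.08)
    k=m&(z>.063); print("shoulder y",np.percentile(y[k&(y<-.1)],[99,100]))
E
```

```text
clock: 23.32
position: [0.5051, -0.1522, 0.0617]
tcp_rot: [2.227, 2.216, -0.0]
force: [-2.5, -5.4, 2.1]
width: 0.0294
gripper_force: 30.0
clock: 23.73
position: [0.505, -0.1517, 0.0612]
tcp_rot: [-2.227, -2.216, -0.0]
force: [0.6, -0.3, 0.5]
width: 0.0508
gripper_force: 0.0
23.7333 [ 0.505  -0.1517  0.0612] psi 1.5659 z [-0.     0.001 -1.   ] [-0.51  0.56  1.7   0.    0.87 -0.51] [ 0.62 -0.29  0.46] 0.05078390483519189
w6 [ 0.00517183  0.99998665  0.50594616 -0.12196833] 0.06581427002185103
[174, 173, 173, 173, 173, 171, 162, 153, 145, 144, 139, 133, 109, 84, 87, 100, 101, 103, 106, 108, 109, 107, 102, 147, 224, 107, 110, 84, 16, 30, 45, 46, 47, 45, 46, 47, 47, 48, 50, 49, 49, 47, 48, 48, 46, 47, 49, 127, 218, 214, 213, 213, 214, 214, 216]
shoulder y [-0.10638918 -0.1059561 ]
w7 [ 0.01686596  0.9998578   0.5059906  -0.1221113 ] 0.06580140610106106
[174, 172, 174, 173, 173, 172, 172, 172, 168, 160, 151, 145, 140, 137, 130, 103, 79, 98, 101, 100, 88, 107, 108, 108, 104, 118, 177, 108, 113, 109, 58, 19, 33, 46, 45, 47, 44, 46, 47, 49, 48, 49, 50, 49, 48, 48, 48, 49, 43, 67, 149, 216, 212, 211, 212]
shoulder y [-0.10657342 -0.10605646]
```

```bash
python3 -m handwheel '[[[0,0,-8],[0,0,0],40],[[0,0,-25],[0,0,0],40],[[0,0,-40],[0,0,0],40],[[0,0,-40],[0,0,0],40],[[-10,4,-20],[0,0,0],60]]'
python3 -m handwheel '[[[-36,14,0],[0,0,0],60],[[-36,14,0],[0,0,0],60],[[-36,14,0],[0,0,0],60],[[-24,9,0],[0,0,0],60],[[-9.7,3.8,0],[0,0,-0.02],60]]'
python3 -m handwheel '[[[0,0,15],[0,0,0],60],[[0,0,15],[0,0,0],60],[[0,0,0],[0,0,0],60],[[0,0,0],[0,0,0],60],[[0,0,0],[0,0,0],60]]'
python3 look.py w8; python3 - <<'E'
from ld import *
p,d,c,s=load("w8"); W=cloud(c,d,s); x,y,z=np.moveaxis(W,2,0)
for zz,yr,nm in ((.109,(-.34,-.27),"knob"),(.102,(-.24,-.19),"post")):
    m=(abs(z-zz)<.004)&(y>yr[0])&(y<yr[1])&(abs(x-.565)<.03)
    if m.sum()>5: print(nm,m.sum(),cv2.minEnclosingCircle(plane(c,np.argwhere(m)[:,::-1],zz,s)[:,:2].astype(np.float32)*1000))
E
```

```text
clock: 24.2
position: [0.5096, -0.1614, 0.1994]
tcp_rot: [2.222, 2.214, 0.003]
force: [1.4, -0.6, 0.3]
width: 0.0697
gripper_force: 0.0
clock: 24.62
position: [0.5633, -0.3072, 0.1943]
tcp_rot: [2.207, 2.235, -0.0]
force: [-1.2, -0.3, 0.3]
width: 0.0673
gripper_force: 0.0
clock: 25.03
position: [0.5634, -0.3041, 0.1656]
tcp_rot: [2.204, 2.237, 0.0]
force: [0.3, -0.0, 0.8]
width: 0.0673
gripper_force: 0.0
25.0333 [ 0.5634 -0.3041  0.1656] psi 1.586 z [ 0.001 -0.001 -1.   ] [-0.68  0.64  1.24  0.    1.25 -0.69] [ 0.34 -0.01  0.76] 0.06725739118206049
knob 507 ((563.70068359375, -303.9872741699219), 8.35606575012207)
post 1039 ((565.1132202148438, -217.00657653808594), 9.970718383789062)
```

```bash
python3 -m handwheel '[[[0,0,18],[0,0,0.031],80],[[0,0,20],[0,0,0],80],[[0,0,14],[0,0,0],100],[[0,0,7],[0,0,0],150],[[0,0,2.6],[0,0,0],200]]'
python3 -m handwheel '[[[0,0,0],[0,0,0],255],[[0,0,0],[0,0,0],255],[[0,0,0],[0,0,0],255],[[0,0,0],[0,0,0],255],[[0,0,0],[0,0,0],255]]'
python3 -m handwheel '[[[0,0,0],[0,0,0],255],[[0,0,0],[0,0,0],255],[[0,0,0],[0,0,0],255],[[0,0,0],[0,0,0],255],[[0,0,0],[0,0,0],255]]'
```

```text
clock: 25.5
position: [0.563, -0.3039, 0.1024]
tcp_rot: [-2.239, -2.203, 0.0]
force: [0.0, -0.7, -0.2]
width: 0.0423
gripper_force: 0.0
clock: 25.92
position: [0.5633, -0.3043, 0.1035]
tcp_rot: [2.238, 2.203, 0.0]
force: [0.0, -1.4, 2.5]
width: 0.0149
gripper_force: 30.0
clock: 26.33
position: [0.5634, -0.3044, 0.1033]
tcp_rot: [2.238, 2.203, -0.0]
force: [0.7, -1.5, 5.6]
width: 0.0153
gripper_force: 30.0
```

```bash
python3 -m handwheel '[[[0,0,-4],[0,0,0],255],[[0,0,-4.5],[0,0,0],255],[[0,0,-4.5],[0,0,0],255],[[0,0,-4],[0,0,0],255],[[0,0,-2],[0,0,0],255]]'
python3 -m handwheel '[[[0.1,-4.4,0],[0,0,0.05],255],[[0.44,-8.79,0],[0,0,0.1],255],[[0.44,-8.79,0],[0,0,0.1],255],[[0.44,-8.79,0],[0,0,0.1],255],[[0.44,-8.79,0],[0,0,0.1],255]]'
python3 -m handwheel '[[[0.44,-8.79,0],[0,0,0.1],255],[[0.44,-8.79,0],[0,0,0.1],255],[[0.44,-8.79,0],[0,0,0.1],255],[[0.44,-8.79,0],[0,0,0.1],255],[[0.44,-8.79,0],[0,0,0.1],255]]'
```

```text
clock: 26.75
position: [0.5627, -0.3036, 0.1212]
tcp_rot: [-2.238, -2.202, 0.0]
force: [0.6, 0.6, -14.2]
width: 0.0151
gripper_force: 30.0
clock: 27.17
position: [0.5244, -0.294, 0.1212]
tcp_rot: [-2.677, -1.641, -0.0]
force: [2.9, 1.7, -12.5]
width: 0.0151
gripper_force: 30.0
clock: 27.58
position: [0.492, -0.2653, 0.1216]
tcp_rot: [-3.001, -0.927, -0.002]
force: [5.0, 1.1, -11.5]
width: 0.0151
gripper_force: 30.0
```

```bash
python3 -m handwheel '[[[0.44,-8.79,0],[0,0,0.1],255],[[0.44,-8.79,0],[0,0,0.1],255],[[0.44,-8.79,0],[0,0,0.1],255],[[0.44,-8.79,0],[0,0,0.1],255],[[0.44,-8.79,0],[0,0,0.1],255]]'
python3 -m handwheel '[[[0.2,-6,0],[0,0,0.07],255],[[0.1,-3.9,0],[0,0,0.044],255],[[0,0,0],[0,0,0],255],[[0,0,0],[0,0,0],255],[[0,0,0],[0,0,0],255]]'
```

```text
clock: 28.0
position: [0.4776, -0.2247, 0.122]
tcp_rot: [3.137, 0.156, 0.004]
force: [7.4, -0.4, -12.2]
width: 0.0153
gripper_force: 30.0
clock: 28.42
position: [0.4773, -0.2153, 0.1221]
tcp_rot: [3.141, -0.015, 0.004]
force: [5.8, -0.6, -12.8]
width: 0.0153
gripper_force: 30.0
```

```bash
python3 -m handwheel '[[[0,0.5,2],[0,0,0],255],[[0,0,3],[0,0,0],255],[[0,0,3],[0,0,0],255],[[0,0,2],[0,0,0],255],[[0,0,2],[0,0,0],255]]'
python3 -m handwheel '[[[0,0,1],[0,0,0],255],[[0,0,1],[0,0,0],255],[[0,0,0.5],[0,0,0],255],[[0,0,0],[0,0,0],255],[[0,0,0],[0,0,0],255]]'
```

```text
clock: 28.83
position: [0.4773, -0.2159, 0.1101]
tcp_rot: [3.141, -0.015, 0.004]
force: [5.1, -0.4, -10.4]
width: 0.015
gripper_force: 30.0
clock: 29.25
position: [0.4772, -0.2159, 0.1077]
tcp_rot: [3.141, -0.015, 0.004]
force: [5.6, 0.0, -10.4]
width: 0.0152
gripper_force: 30.0
```

```bash
python3 -m handwheel '[[[0,0,0.5],[0,0,0],255],[[0,0,0.5],[0,0,0],255],[[0,0,0],[0,0,0],255],[[0,0,0],[0,0,0],255],[[0,0,0],[0,0,0],255]]'
python3 -m handwheel '[[[0,0,0.5],[0,0,0],255],[[0,0,0],[0,0,0],255],[[0,0,0],[0,0,0],255],[[0,0,0],[0,0,0],255],[[0,0,0],[0,0,0],255]]'
```

```text
clock: 29.67
position: [0.4772, -0.216, 0.1072]
tcp_rot: [3.14, -0.014, 0.003]
force: [4.2, 2.2, 6.0]
width: 0.015
gripper_force: 30.0
clock: 30.08
position: [0.4772, -0.2161, 0.1071]
tcp_rot: [3.14, -0.014, 0.004]
force: [3.3, 3.6, 10.2]
width: 0.015
gripper_force: 30.0
```

```bash
python3 -m handwheel '[[[0,0,-0.5],[0,0,0],255],[[0,0,0],[0,0,0],255],[[0,0,0],[0,0,0],180],[[0,0,0],[0,0,0],140],[[0,0,0],[0,0,0],100]]'
python3 -m handwheel '[[[0,0,0],[0,0,0],60],[[0,0,0],[0,0,0],60],[[0,0,-20],[0,0,0],60],[[0,0,-38],[0,0,0],60],[[0,0,-40],[0,0,0],60]]'
python3 -m handwheel '[[[0,0,-40],[0,0,0],0],[[0,0,-20],[0,0,0],0],[[0,0,0],[0,0,0],0],[[0,0,0],[0,0,0],0],[[0,0,0],[0,0,0],0]]'
python3 look.py w9; python3 - <<'E'
from ld import *
p,d,c,s=load("w9"); W=cloud(c,d,s); x,y,z=np.moveaxis(W,2,0)
cv2.imwrite("pics/w9c.png",cv2.resize(p[40:240,120:420,::-1],None,fx=2.6,fy=2.6))
for zz,xr,nm in ((.102,(.54,.6),"post"),(.113,(.44,.5),"knob")):
    m=(abs(z-zz)<.004)&(y<-.18)&(y>-.25)&(x>xr[0])&(x<xr[1])
    q=plane(c,np.argwhere(m)[:,::-1],zz,s)[:,:2].astype(np.float32)*1000; print(nm,cv2.minEnclosingCircle(q),np.median(z[m]))
m=(abs(x-.506)<.01)&(y>-.2)&(y<-.11)&(z>.05)&(z<.072)
print("barrel top z",np.percentile(z[m],90)); 
m=(abs(x-.506)<.02)&(y>-.2)&(y<-.11)&(z>.055)&(z<.072); print(cv2.fitLine(W[m][:,:2].astype(np.float32),2,0,.01,.01).ravel())
m=(abs(x-.506)<.006)&(y>-.13)&(y<-.1)&(z>.0625); print("shoulder",np.percentile(y[m],[97,100]))
m=(z>.071)&(z<.078)&(abs(x-.507)<.03)&(y>-.1)&(y<-.03); print("head front",y[m].min())
E
```

```text
clock: 30.5
position: [0.476, -0.2159, 0.1059]
tcp_rot: [-3.141, 0.014, 0.002]
force: [0.3, -0.4, 0.2]
width: 0.0329
gripper_force: 0.0
clock: 30.92
position: [0.4757, -0.2154, 0.2043]
tcp_rot: [-3.139, 0.015, 0.005]
force: [-0.9, -0.2, 0.4]
width: 0.0657
gripper_force: 0.0
clock: 31.33
position: [0.476, -0.2156, 0.2627]
tcp_rot: [-3.14, 0.015, 0.003]
force: [0.5, -0.1, 0.4]
width: 0.0879
gripper_force: 0.0
31.3333 [ 0.476  -0.2156  0.2627] psi -0.0093 z [-0.002  0.001 -1.   ] [-0.65  0.31  1.5  -0.    1.34  0.93] [ 0.48 -0.05  0.42] 0.08791960205409365
post ((565.3020629882812, -216.82858276367188), 9.861040115356445) 0.10239411195036274
knob ((478.0412292480469, -215.83653259277344), 7.874320030212402) 0.11267558020140334
barrel top z 0.06544086235730565
[ 0.00991217  0.9999509   0.5069628  -0.15513702]
shoulder [-0.10823858 -0.10718819]
head front -0.08065674922708807
```

View pics/w9c.png

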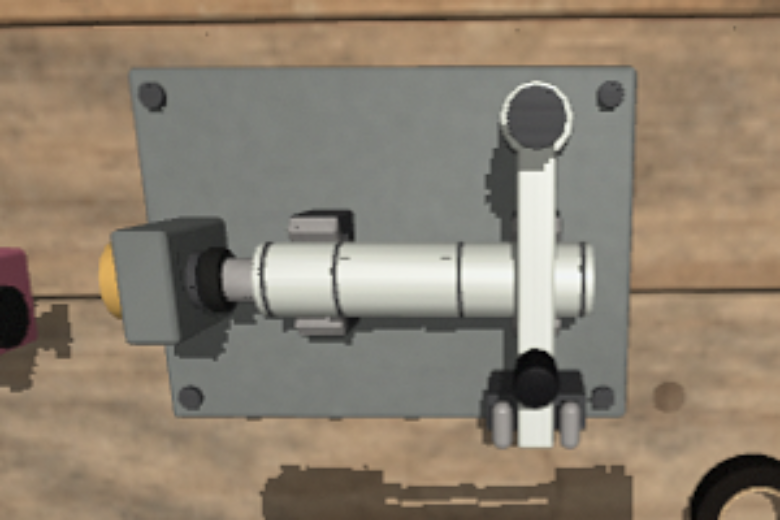

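```bash
python3 -c "
from rig import ticket
print(ticket.close_job())"
```

```text
the job is handed in; nothing more can be done
None
```

The barrel is in the V rests with its nose to the test head, the cup felt home at about 4 N, and the clamp bar lowered into its fork onto the barrel. I handed the job in at about 31 s of the 72 s allowed; closing it returned no verdict.

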